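# Top up the spring-loaded cassette magazine

### The arm

A 6-joint arm with a two-finger parallel gripper is mounted at the origin on a cart in front of the work surface, level with it; the furniture and walls round the work are solid. World frame = base frame: x ahead of the robot, y to its left, z up, the work surface at z = 0. Lengths are in m, angles in rad, forces in N, time in s.
With the tool pointing down it reaches from about 0.375 to 0.9 m from the base axis. Payload 3.1 kg.
Tool frame: the origin (TCP) lies on the centre line of the jaws, within the pads' length; the fingertips stand 25 mm ahead of it and the grasp point (between the pads) lies 6 mm ahead of it; x points along the fingers, y is the direction in which the jaws open and shut, and the axes are right-handed (so a half turn about x gives the same grasp; the last joint's range is limited). The gripper opens to 87 mm and grips with 3 to 60 N. Pads are 19 mm wide; open, the fingers measure 117 mm over their backs; the gripper's body (75 mm by 190 mm) begins 51 mm behind the grasp point.
Start: joints at [1.063, 0.527, 1.433, -0, 1.181, -0.178], TCP at [0.202, 0.592, 0.248] pointing down, gripper open.
Joint ranges: [-3.08, 3.08], [-0.75, 2.2], [0.22, 2.44], [-1.43, 4.57], [0, 2.65], [-2.85, 2.85]. Speed limits (rad/s): [2.79, 2.79, 3.14, 3.14, 3.14, 3.14].

### API

Orientations are given as a unit quaternion [x, y, z, w].
In Python, from rig import robot gives the robot as it stands. The module is installed in compiled form; this text tells all that it offers.
- The arm moves only by the tool move_arm, never from a script. Its argument "commands" is a list of rows, each a list of 5 numbers: the gripper's target within -1 to 1 (shut at 1, half-way at 0, fully open at -1), then the shift along the tool's x, y, z in mm, then the turn about the tool's x in degrees. A call has 1 to 8 rows; each row is the pose to reach, as a shift and turn from the pose commanded when the call began, along the tool's axes at that moment; what a row does not reach only later rows make up. A row lasts 1/12 s, in which the tool goes at most 41.7 mm and 7.16 degrees, less where a joint would pass 70% of its speed; a pose out of reach is approached as far as the arm can. A call with a gripper value outside its range is refused whole. The fingers move at their own pace and stop on an object; "newtons" is the grip in N (left out, the last holds). Time passes only in rows, so rows that repeat a pose let the fingers close. It gives the time, the measured TCP pose, the force and the opening at its end, in the units of the state.
- robot.get_obs(): the state, without advancing time (a new reading comes with each control period).
- robot.camera(name): name is "scene" or "top" or "wrist"; returns a dict with "image" (400x640x3 uint8, red, green, blue), "fx", "fy", "cx", "cy" (pixels), "distortion" ([k1, k2, p1, p2, k3] as OpenCV has them; the pictures are not rectified), "xyz" and "rotation" of the camera in the world; the wrist camera has in their place "tool_from_camera" (4x4, takes a point from camera to tool coordinates, whose origin is the TCP and whose axes are the tool frame's). Camera axes: x right, y down, z forward; pixel columns grow to the right and rows downward; lengths in m; the calibration is good to about 2 mm. A picture is of the moment at which its call begins: read the wrist's pose just before it. There is no depth.
- robot.hand_in(): hands the job in, once; it reports no verdict.
Trained networks look in a picture, given as the dict that the camera call returned (one of the last four; its "shot" number tells which), for a name from the list of things; names that differ only in an ending like _2 or _b are one class to them, and where a whole thing is asked for, a point or a joint stands for the part that bears it (a point fixed in the world has none). Each returns a list of dicts, best first, with "p" (0 to 1); they miss things now and then, are a little off and sometimes report something else, mostly with a low value. They report only what shows in the picture. A call takes as long as a camera call.
- robot.regions_of(picture, name): "pixels" (400x640 bool, what is visible of it) and "bbox" ([left, top, right, bottom] in pixels, round what is visible of it).
The state is a dict: "time": time; "q": joint angles; "joint_velocities": joint speeds; "joint_torque": joint torques, N m; "position": TCP position; "tool_rot": TCP orientation; "ft_force": force on the tool from outside, world axes, zero at the start; "moment": the same for the moment, N m; "grip_width": finger opening in m.
Only numpy, scipy, OpenCV 4.12 (cv2) and the standard library are available. Lean on these libraries where they do the work, as an engineer would, in place of code of your own. Each camera call takes 0.05 s, during which the arm holds its last target.

### The job

Load the parts cassette lying on the red desk top into the spring-loaded magazine on the bench: set it lid up on top of the cassette already inside and press it down against the spring until both end pawls have snapped in over its lid. Leave both cassettes held down level in the magazine, and do not disturb the tape roll, the cream pot and the screwdriver bundle.

Things in the scene. Friction and masses are not known exactly. Their poses are not given: they have to be found in the camera images.
- cassette: The loose parts cassette: closed flat grey box, 100 (x) x 50 (y) x 24 (z) mm, 0.08 to 0.15 kg, dark seam round it, dark grooves on the lid. Origin at the centre of its underside, x along its length, z up through the lid; the same when turned half round. Lies lid up on the red desk top, right of the side panel. Grasp it across its 50 mm width.
- loaded_cassette: An identical cassette (100 x 50 x 24 mm, same kind of frame) already in the magazine, held under the two pawls by the spring: underside 50 mm above the magazine's foot. It must end one cassette lower (26 mm), under the new one.
- magazine: Aluminium column on a 176 (x) x 84 (y) x 8 mm foot fixed to the bench. Origin at the centre of the foot's underside, z up; heights below are above it. Takes cassettes lengthwise along its x, either way round, between four corner posts. The middle 68 mm of each long side is open above 30 mm for fingers; the pawls at the short ends reach 98 mm.
- mouth (a point): Centre of the mouth, 98 mm above the foot. Straight-walled inside 104 x 54 mm from here down; above it the posts flare out by 7 mm per side up to their tops at 111 mm. A cassette lowered into the mouth first stands on the pawls' ramps, its underside near 90 mm and its lid near 114 mm above the foot.
- latch (a point): Centre of the column at the pawls' flat undersides, 74 mm above the foot. A pawl 20 mm wide juts 8 mm in at each short end; its upper side is a ramp. Press the lid past this level and the pawls snap in over it; bottom stop with the lid 5 mm below. The press needs 5 N at first, rising to at most 20 N. Latched: lid at 74, underside at 50 mm.
- follower (a joint): Height of the sprung plate under the cassettes, measured downward (m): 0 in an empty magazine, about 0.020 with one cassette latched, 0.044 with two, 0.049 at the bottom stop. Spring 200 N/m, 5 N with one cassette, 9.8 N with two.
- pawl_far (a joint): How far the pawl at the magazine's +x end is pushed back (m): 0 projecting fully (latched or free), about 0.006 while a cassette passes, 0.012 limit.
- pawl_near (a joint): The same for the pawl at the magazine's -x end.
- side_panel: Fixed upright wooden panel between bench and red desk top: x 0.496 to 0.894, y -0.062 to -0.033, top at z = 0.28 m (world); a 20 mm rail runs beside it. Carry the cassette over it (its underside at least 0.30 m up) or round in front of it. A lamp shade hangs at the left: y > 0.33, z > 0.15 m.
- tape_roll: Bystander: roll of masking tape lying flat, 96 x 95 x 25 mm, origin at the centre of its underside, on the red desk top behind the cassette.
- cream_pot: Bystander: small white pot with lid, 46 mm across, 47 mm high, origin at the centre of its underside, on the red desk top behind the cassette.
- driver_set: Bystander: banded bundle of fine screwdrivers lying flat, 93 x 50 x 15 mm, origin at the centre of its underside, on the bench left of the magazine.

How it is judged:
At the end, for the whole second after the job is handed in: New cassette latched over the first: underside 46-53 mm above the magazine's foot, centred within 8 mm, lid up, level within 0.06 rad, at rest, both pawls over its lid (pushed back under 3 mm); first cassette centred within 8 mm, its underside 20-29 mm above the foot (z of cassette in the frame of magazine between 0.046 and 0.053 m and horizontal distance between each of cassette, loaded_cassette and magazine below 0.008 m and angle between cassette's own z axis and vertical below 0.06 rad and z of loaded_cassette in the frame of magazine between 0.02 and 0.029 m and value of joint each of pawl_far, pawl_near below 0.003 m and linear speed of cassette below 0.02 m/s); the robot touches nothing.
It fails at once if a bystander (tape roll, cream pot, screwdriver bundle) is moved more than 25 mm (distance of any of tape_roll, cream_pot, driver_set from where it was at the start of the episode above 0.025 m).
It also fails if it takes over 48 s, if anything falls off the work surface, if the arm or the gripper's body presses on something with over 40 N, if the wrist force passes 120 N, or if a joint passes its speed limit or range.

## Working session

There is one attempt and no reset: what is moved stays moved. The work goes in short steps, Python scripts to look and compute and a tool call to move; the robot and the scene stay as the last step left them, time stands still between calls to the robot, and variables do not carry over. Pictures are saved under pics/ and viewed, and the job is handed in when it is done.

Besides the shell and the picture viewer there is one more tool, called after "Emit:" by a JSON object that holds its "op" and its "data". move_arm: Moves the arm, as the interface text tells. Its arguments: {"type":"object","properties":{"commands":{"type":"array","items":{"type":"array","items":{"type":"number"}}},"newtons":{"type":"number"}},"required":["commands"]}

```bash
mkdir -p pics
cat > h.py <<'E'
import numpy as np, cv2
from rig import robot
from scipy.spatial.transform import Rotation as R
def save(p,n): cv2.imwrite(f'pics/{n}.png', cv2.cvtColor(p['image'],cv2.COLOR_RGB2BGR))
def K(p): return np.array([[p['fx'],0,p['cx']],[0,p['fy'],p['cy']],[0,0,1.]])
def campose(p,obs=None):
    if 'xyz' in p:
        r=np.array(p['rotation']); 
        r = r if r.shape==(3,3) else R.from_quat(r).as_matrix()
        return np.array(p['xyz']), r
    T=np.eye(4); T[:3,:3]=R.from_quat(obs['tool_rot']).as_matrix(); T[:3,3]=obs['position']
    T=T@np.array(p['tool_from_camera']); return T[:3,3],T[:3,:3]
def to_plane(p,px,z,obs=None):
    px=np.array(px,float).reshape(-1,1,2)
    u=cv2.undistortPoints(px,K(p),np.array(p['distortion'])).reshape(-1,2)
    c,r=campose(p,obs); d=np.c_[u,np.ones(len(u))]@r.T
    return c+d*((z-c[2])/d[:,2])[:,None]
def project(p,pts,obs=None):
    c,r=campose(p,obs); X=(np.array(pts,float)-c)@r
    return cv2.projectPoints(X,np.zeros(3),np.zeros(3),K(p),np.array(p['distortion']))[0].reshape(-1,2)
E
python3 - <<'E'
from h import *
o=robot.get_obs(); print(o)
for n in ['scene','top']:
    p=robot.camera(n); save(p,n+'0'); print(n,p['xyz'],p['rotation'],p['fx'],p['distortion'])
    for t in ['cassette','loaded_cassette','magazine','tape_roll','cream_pot','driver_set']:
        print(t,[(round(r['p'],2),r['bbox']) for r in robot.regions_of(p,t)][:3])
E
```

```text
{'time': 0.0, 'q': array([ 1.06351598e+00,  5.28439051e-01,  1.43390182e+00, -2.10214737e-05,
        1.18139870e+00, -1.78474538e-01]), 'joint_velocities': array([ 0.00015257, -0.00082485,  0.00024513,  0.00055932, -0.00120164,
        0.00118542]), 'joint_torque': array([ 1.96472394e-05, -4.40039492e+01, -1.76595175e+01,  6.32483256e-02,
        5.80889569e-02, -1.73126941e-04]), 'position': array([0.20144676, 0.59092589, 0.24658839]), 'tool_rot': array([ 0.1150074 ,  0.69782111, -0.11644176,  0.69732368]), 'ft_force': array([-0.6103789 ,  0.65387278,  0.05905644]), 'moment': array([ 0.02092016,  0.0133687 , -0.02128762]), 'grip_width': 0.08716068812500834}
scene [-0.22014324 -0.64008106  0.70219726] [ 0.78614072 -0.36870951  0.21767867 -0.44570401] 496.3926961142766 [-0.13476369  0.          0.          0.          0.        ]
cassette []
loaded_cassette [(0.75, [240.1, 200.9, 261.4, 221.9]), (0.61, [174.2, 210.0, 200.6, 224.7])]
magazine [(0.7, [204.2, 183.0, 283.9, 252.4])]
tape_roll [(0.57, [370.7, 235.9, 415.8, 266.4])]
cream_pot [(0.72, [440.1, 258.0, 463.1, 286.5])]
driver_set [(0.59, [172.8, 208.1, 200.0, 223.9]), (0.44, [339.0, 288.1, 389.9, 316.3])]
top [ 0.35183871 -0.00624776  1.06599927] [-0.69597136  0.70942334 -0.07900124  0.07811018] 385.2407426804028 [-0.05320485  0.          0.          0.          0.        ]
cassette [(0.59, [385.2, 227.7, 417.3, 267.4])]
loaded_cassette [(0.9, [242.0, 217.6, 265.1, 260.2]), (0.55, [256.2, 208.3, 263.4, 223.4]), (0.34, [243.1, 252.3, 254.7, 266.8])]
magazine [(0.8, [229.2, 199.9, 279.1, 273.4])]
tape_roll [(0.68, [366.6, 165.5, 396.6, 195.8])]
cream_pot [(0.54, [421.8, 168.3, 442.1, 187.5])]
driver_set [(0.62, [189.8, 246.0, 204.5, 274.4])]
```

View pics/scene0.png

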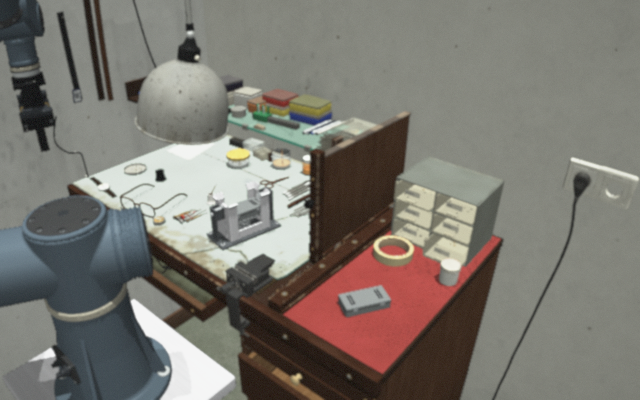

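View pics/top0.png

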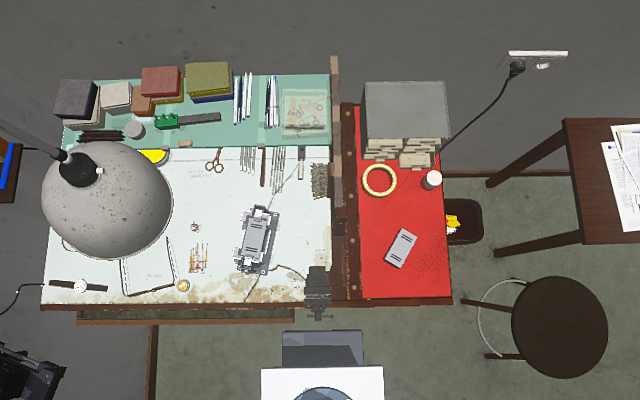

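The top view shows the cassette at about (401,248) on the red desk and the magazine at (255,240). In the scene view they are at (364,300) and (241,218). The network's "driver_set" and "loaded_cassette" alternates in the scene view are false. Next I measure both.

Run:
```python
from h import *
s=robot.camera('scene'); t=robot.camera('top')
def best(p,n,near):
    rs=robot.regions_of(p,n)
    for r in rs:
        b=r['bbox']
        if abs((b[0]+b[2])/2-near[0])<15 and abs((b[1]+b[3])/2-near[1])<15: return r['pixels']
def poly(m):
    c,_=cv2.findContours(m.astype(np.uint8),0,1); c=max(c,key=cv2.contourArea); return cv2.boxPoints(cv2.minAreaRect(c))
m=best(t,'cassette',(401,248)); 
if m is None: m=best(t,'driver_set',(401,248))
b=poly(m)
for z in (0,0.024):
    w=to_plane(t,b,z); print('cass',z,w.mean(0),np.linalg.norm(np.diff(w,axis=0),axis=1),[np.degrees(np.arctan2(d[1],d[0])) for d in np.diff(w,axis=0)[:2]])
m=best(t,'loaded_cassette',(254,239)); b=poly(m)
w=to_plane(t,b,0.074); print('load',w.mean(0),np.linalg.norm(np.diff(w,axis=0),axis=1),[np.degrees(np.arctan2(d[1],d[0])) for d in np.diff(w,axis=0)[:2]])
m=best(t,'magazine',(254,239)); b=poly(m)
w=to_plane(t,b,0.0); print('mag',w.mean(0),np.linalg.norm(np.diff(w,axis=0),axis=1),[np.degrees(np.arctan2(d[1],d[0])) for d in np.diff(w,axis=0)[:2]])
for n in ('tape_roll','cream_pot','driver_set'):
    for r in robot.regions_of(t,n)[:2]:
        bb=r['bbox']; print(n,r['p'],to_plane(t,[((bb[0]+bb[2])/2,(bb[1]+bb[3])/2)],0.01))
im=cv2.cvtColor(t['image'],cv2.COLOR_RGB2BGR)
cv2.imwrite('pics/t1.png',np.hstack([cv2.resize(im[195:280,215:295],None,fx=5,fy=5,interpolation=2),cv2.resize(im[195:280,365:445],None,fx=5,fy=5,interpolation=2)]))
im=cv2.cvtColor(s['image'],cv2.COLOR_RGB2BGR)
cv2.imwrite('pics/s1.png',np.hstack([cv2.resize(im[175:260,195:290],None,fx=4,fy=4,interpolation=2),cv2.resize(im[250:335,320:415],None,fx=4,fy=4,interpolation=2)]))
```

```text
cass 0 [ 0.45859689 -0.22394636  0.        ] [0.10636494 0.05474014 0.10591496] [np.float64(-32.729115255603155), np.float64(-121.94524301785059)]
cass 0.024 [ 0.45619332 -0.21904507  0.024     ] [0.10397023 0.05350772 0.10353038] [np.float64(-32.729115255603155), np.float64(-121.94524301785064)]
load [0.48403938 0.16642819 0.074     ] [0.09611396 0.05324957 0.09574971] [np.float64(-11.539720173651439), np.float64(-103.90210038219092)]
mag [0.49405588 0.17868854 0.        ] [0.18796363 0.10694371 0.18659619] [np.float64(-12.120991811595998), np.float64(-104.87503733588282)]
tape_roll 0.82 [[ 0.64967701 -0.18010441  0.01      ]]
cream_pot 0.51 [[ 0.65538614 -0.32607665  0.01      ]]
driver_set 0.57 [[0.43585736 0.3298472  0.01      ]]
```

View pics/t1.png

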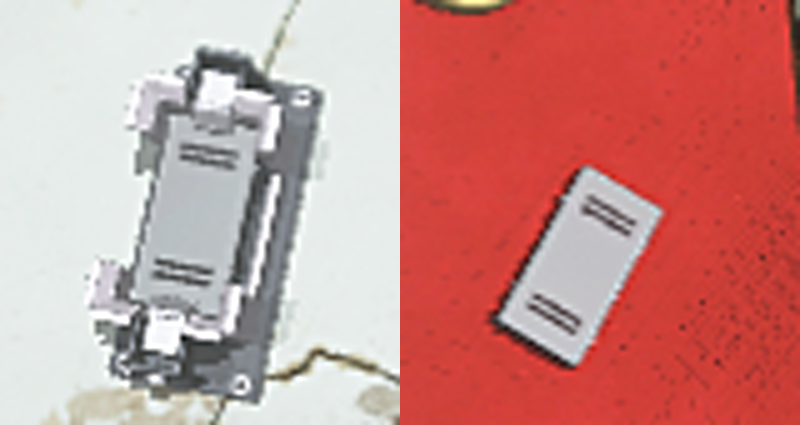

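View pics/s1.png

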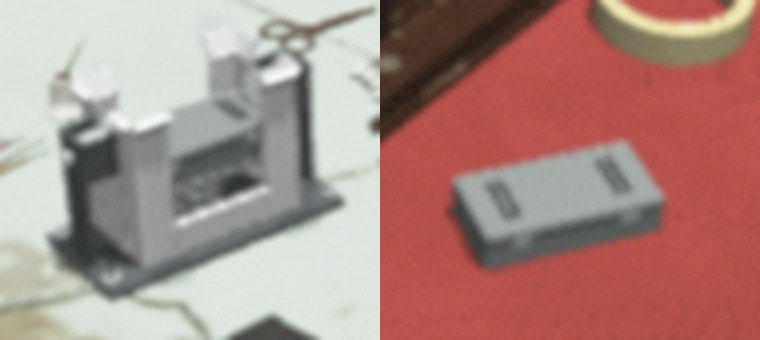

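```bash
cat >> h.py <<'E'
def frame(o=None):
    o=o or robot.get_obs(); return R.from_quat(o['tool_rot']).as_matrix(), np.array(o['position'])
def go(target, yaw_y=None, o=None):
    """print shift in tool axes (mm) and turn about tool x (deg) to bring TCP to target with tool y at world yaw (mod 180)"""
    M,p=frame(o); d=M.T@(np.array(target)-p)*1000
    cur=np.degrees(np.arctan2(M[1,1],M[0,1])); 
    print('shift',d.round(1),'cur yaw_y',cur.round(2),'xdown',M[:,0].round(4))
    if yaw_y is not None:
        # turn about tool x (down) by a -> yaw decreases by a
        a=-(yaw_y-cur); print('turn opts',round((a+90)%180-90,2), 'or half-turn other')
E
python3 - <<'E'
from h import *
w=robot.camera('wrist'); print(np.array(w['tool_from_camera']).round(4),w['fx'],w['distortion']); save(w,'w0')
M,p=frame(); print(M.round(3))
go([0.40,0.13,0.36],-11.8+90)
go([0.41,-0.20,0.36],-32.7+90)
E
```

```text
[[ 8.000e-04 -2.997e-01  9.540e-01 -1.386e-01]
 [ 1.000e+00  1.000e-03 -5.000e-04  4.000e-04]
 [-8.000e-04  9.540e-01  2.997e-01 -8.350e-02]
 [ 0.000e+00  0.000e+00  0.000e+00  1.000e+00]] 333.1222684861843 [-0.03349139  0.          0.          0.          0.        ]
[[-0.     0.323  0.946]
 [-0.     0.946 -0.323]
 [-1.    -0.    -0.   ]]
shift [-112.5 -372.8  336.6] cur yaw_y 71.16 xdown [-0. -0. -1.]
turn opts -7.04 or half-turn other
shift [-112.4 -681.9  452.7] cur yaw_y 71.16 xdown [-0. -0. -1.]
turn opts 13.86 or half-turn other
```

Emit:
{"op": "move_arm", "data": {"commands": [[-1,-35,-196,139,0],[-1,-35,-196,139,0],[-1,-35,-196,139,0],[-1,-35,-196,139,0],[-1,-35,-196,139,0],[-1,-35,-196,139,0],[-1,-53,-334,355,-7],[-1,-53,-334,355,-7]]}}

```text
time: 1.82
position: [0.3175, 0.3003, 0.2885]
tool_rot: [0.071, 0.703, -0.071, 0.704]
ft_force: [0.7, -0.4, -0.6]
grip_width: 0.087
```

Run:
```python
from h import *
go([0.43,0.16,0.30],78.2)
```

```text
shift [ -11.5 -114.9  138.3] cur yaw_y 78.46 xdown [ 5.e-04  9.e-04 -1.e+00]
turn opts 0.26 or half-turn other
```

Emit:
{"op": "move_arm", "data": {"commands": [[-1,-12,-113,136,0],[-1,-12,-113,136,0],[-1,-12,-113,136,0],[-1,-12,-113,136,0],[-1,-12,-113,136,0],[-1,-12,-113,136,0]]}}

```text
time: 2.32
position: [0.4304, 0.1607, 0.3004]
tool_rot: [0.075, 0.702, -0.075, 0.704]
ft_force: [0.1, -0.2, -0.4]
grip_width: 0.0869
```

```bash
cat >> h.py <<'E'
def shot(name):
    o=robot.get_obs(); w=robot.camera('wrist'); save(w,name); return o,w
E
python3 - <<'E'
from h import *
import pickle
o,w=shot('w1'); pickle.dump((o,w),open('w1.pkl','wb'))
print(o['time'],o['position'],o['joint_velocities'].max())
for n in ('magazine','loaded_cassette'):
    for r in robot.regions_of(w,n)[:2]: print(n,r['p'],r['bbox'])
E
```

```text
2.3167 [0.4304375  0.16070447 0.30038617] 0.0685877964823621
magazine 0.85 [304.1, 125.6, 379.4, 281.4]
loaded_cassette 0.66 [316.2, 171.2, 366.6, 250.3]
```

View pics/w1.png

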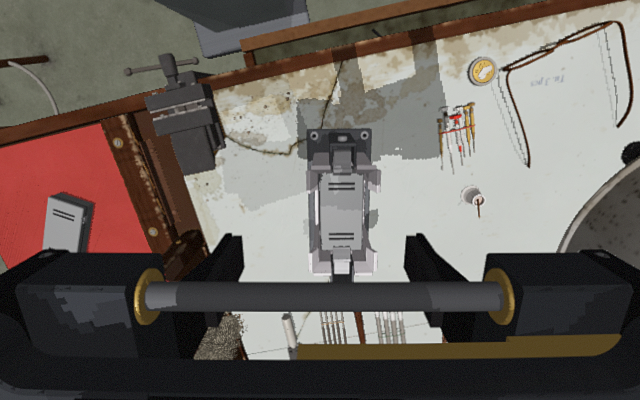

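```bash
cat > mag.py <<'E'
from h import *
def draw(im,p,o,x,y,yaw,s,off,dz=0):
    c,sn=np.cos(np.radians(yaw)),np.sin(np.radians(yaw))
    def rect(lx,ly,z,col):
        P=np.array([[a*lx/2,b*ly/2] for a,b in ((1,1),(1,-1),(-1,-1),(-1,1))])
        W=np.c_[x+c*P[:,0]-sn*P[:,1],y+sn*P[:,0]+c*P[:,1],np.full(4,z+dz)]
        q=(project(p,W,o)-off+0.5)*s-0.5
        cv2.polylines(im,[np.round(q*8).astype(int).reshape(-1,1,2)],True,col,1,cv2.LINE_AA,3)
    rect(.176,.084,.008,(0,255,0)); rect(.176,.084,0,(0,160,0)); rect(.1,.05,.074,(0,0,255)); rect(.118,.068,.111,(255,0,0))
def crop(p,x0,y0,x1,y1,s): 
    im=cv2.cvtColor(p['image'],cv2.COLOR_RGB2BGR)[y0:y1,x0:x1]; return cv2.resize(im,None,fx=s,fy=s,interpolation=cv2.INTER_CUBIC)
E
python3 - <<'E'
from mag import *
import pickle
o,w=pickle.load(open('w1.pkl','rb'))
a=crop(w,290,115,395,290,3.4); b=a.copy(); draw(b,w,o,.485,.167,-11.8,3.4,(290,115))
cv2.imwrite('pics/f1.png',np.hstack([a,b]))
E
```

```text
(no output)
```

View pics/f1.png

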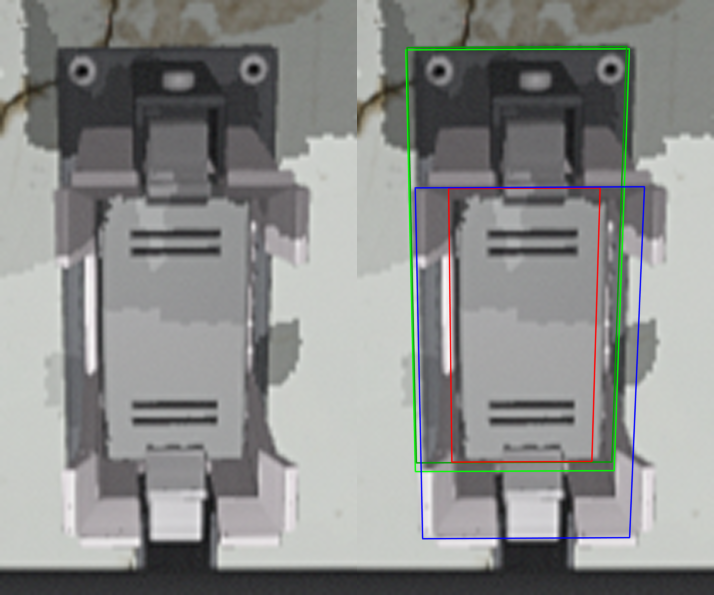

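Run:
```python
from mag import *
import pickle
from scipy.optimize import least_squares
o,w=pickle.load(open('w1.pkl','rb'))
px=lambda u,v:(np.array([u,v])+.5)/3.4-.5+np.array([290,115])
# params x,y,yaw,g1,g2
def world(x,y,yaw,P):
    c,s=np.cos(yaw),np.sin(yaw); P=np.array(P,float); return np.c_[x+c*P[:,0]-s*P[:,1],y+s*P[:,0]+c*P[:,1],P[:,2]]
# image left = world -y ; near = -x
def res(v,full=False):
    x,y,yaw,g1,g2,gw=v
    P=[(-.088,-.042,.008),(-.088,.042,.008),
       (-g1,-gw,.074),(-g1,gw,.074),(-g2,-gw,.074),(-g2,gw,.074),(g2,-gw,.074),(g2,gw,.074),(g1,-gw,.074),(g1,gw,.074),
       (-.04,-.025,.074),(-.04,.025,.074),(.04,-.025,.074),(.04,.025,.074),(.05,-.025,.074)]
    Z=[px(58,48),px(277,47),px(131,236),px(220,235),px(131,252),px(220,251),px(132,406),px(217,405),px(132,421),px(217,420)]
    q=project(w,world(x,y,yaw,P),o); r=list((q[:10]-np.array(Z)).ravel())
    for i,(u,v_) in zip((10,11,12,13),((104,215),(251,215),(106,432),(244,432))): r.append(q[i][0]-px(u,v_)[0])
    r.append(q[14][1]-px(103,458)[1])
    return np.array(r)
f=least_squares(res,[.485,.169,np.radians(-11.8),.03,.035,.015])
print(f.x[:2],np.degrees(f.x[2]),f.x[3:]); print((f.fun*3.4).round(1))
x,y,yaw=f.x[0],f.x[1],np.degrees(f.x[2])
a=crop(w,290,115,395,290,3.4); b=a.copy(); draw(b,w,o,x,y,yaw,3.4,(290,115))
t=robot.camera('top'); c=crop(t,215,190,295,285,6); draw(c,t,None,x,y,yaw,6,(215,190))
cv2.imwrite('pics/f2.png',np.hstack([b,cv2.resize(c,None,fx=.9,fy=.9)[:500] if 0 else np.pad(c,((0,max(0,595-570)),(0,0),(0,0)))[:595]]))
s=robot.camera('scene'); c=crop(s,195,170,295,260,6); draw(c,s,None,x,y,yaw,6,(195,170)); cv2.imwrite('pics/f3.png',c)
```

```text
[0.48560331 0.17028723] -11.599624292817658 [0.03380808 0.02815228 0.01492608]
[-1.5  1.5  2.9  0.7  0.4 -0.9  0.7 -0.6  0.5 -0.7  0.4 -0.4  0.2 -0.7
  0.2 -0.4  0.2 -1.  -0.1 -0.7 -3.   0.3 -2.2  1.   3.6]
```

View pics/f2.png

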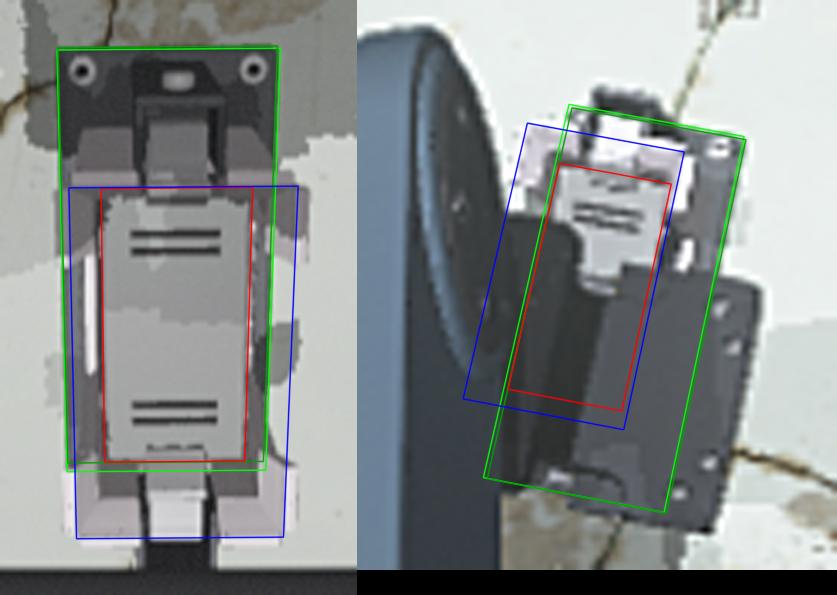

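View pics/f3.png

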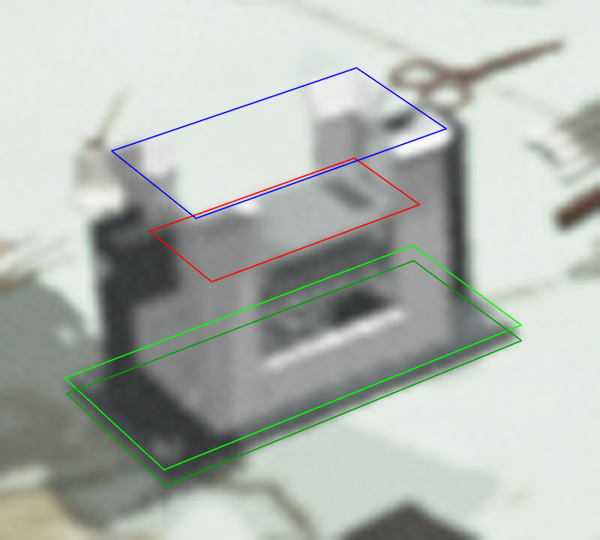

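Run:
```python
from h import *
go([0.43,-0.205,0.34],57.3)
go([0.43,-0.205,0.24],57.3)
```

```text
shift [ -40.4 -360.7   78.4] cur yaw_y 78.28 xdown [-1.3e-03  2.0e-04 -1.0e+00]
turn opts 20.98 or half-turn other
shift [  59.6 -360.7   78.5] cur yaw_y 78.28 xdown [-1.3e-03  2.0e-04 -1.0e+00]
turn opts 20.98 or half-turn other
```

Emit:
{"op": "move_arm", "data": {"commands": [[-1,-40,-60,13,0],[-1,-40,-360,78,21],[-1,-40,-360,78,21],[-1,-40,-360,78,21],[-1,-40,-360,78,21],[-1,-40,-360,78,21],[-1,-40,-360,78,21],[-1,-40,-360,78,21]]}}

```text
time: 3.23
position: [0.4297, -0.1633, 0.338]
tool_rot: [0.199, 0.679, -0.199, 0.679]
ft_force: [0.2, -0.4, 0.7]
grip_width: 0.0867
```

Emit:
{"op": "move_arm", "data": {"commands": [[-1,0,-80,35,0],[-1,0,-80,35,0],[-1,40,-80,35,0],[-1,80,-80,35,0],[-1,80,-80,35,0]]}}

```text
time: 3.65
position: [0.4125, -0.2455, 0.2517]
tool_rot: [0.203, 0.683, -0.197, 0.673]
ft_force: [-1.1, 0.6, -0.4]
grip_width: 0.0872
```

Run:
```python
from h import *
import pickle
o,w=shot('w2'); pickle.dump((o,w),open('w2.pkl','wb'))
print(o['time'],o['position'])
for n in ('cassette',):
    for r in robot.regions_of(w,n)[:2]:
        print(n,r['p'],r['bbox'])
        c,_=cv2.findContours(r['pixels'].astype(np.uint8),0,1); c=max(c,key=cv2.contourArea); b=cv2.boxPoints(cv2.minAreaRect(c)); print(b)
        W=to_plane(w,b,.024,o); print(W.mean(0),np.linalg.norm(np.diff(W,axis=0),axis=1),[np.degrees(np.arctan2(d[1],d[0])) for d in np.diff(W,axis=0)[:2]])
```

```text
3.65 [ 0.4124739  -0.24549225  0.25171713]
cassette 0.74 [337.5, 144.1, 386.2, 234.3]
[[339. 146.]
 [383. 146.]
 [383. 230.]
 [339. 230.]]
[ 0.45407221 -0.22028734  0.024     ] [0.04864808 0.1000954  0.05240781] [np.float64(57.24459982684207), np.float64(-29.89453786682113)]
```

View pics/w2.png

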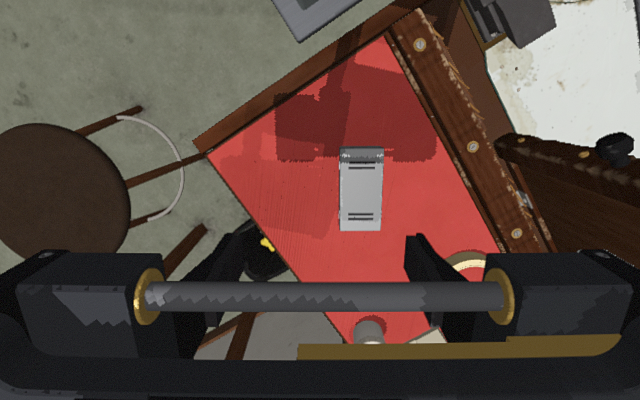

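Run:
```python
from mag import *
import pickle
o,w=shot('w3'); pickle.dump((o,w),open('w3.pkl','wb'))
print(o['position'],frame(o)[0].round(4)[:,0])
a=crop(w,325,130,400,245,5)
cv2.imwrite('pics/f4.png',a)
```

```text
[ 0.41574447 -0.24759991  0.25713671] [-0.0029  0.0031 -1.    ]
```

View pics/f4.png

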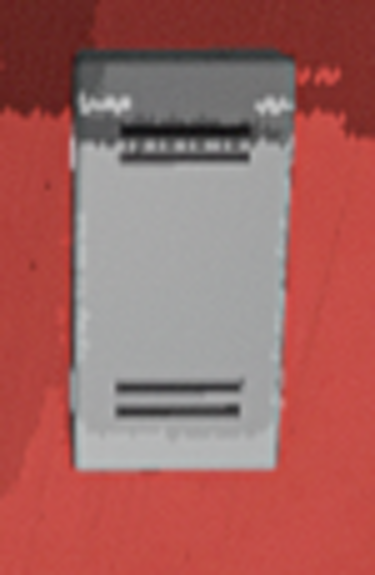

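Run:
```python
from mag import *
import pickle
from scipy.optimize import least_squares
o,w=pickle.load(open('w3.pkl','rb'))
px=lambda u,v:(np.array([u,v])+.5)/5-.5+np.array([325,130])
def world(x,y,yaw,P):
    c,s=np.cos(yaw),np.sin(yaw); P=np.array(P,float); return np.c_[x+c*P[:,0]-s*P[:,1],y+s*P[:,0]+c*P[:,1],P[:,2]]
g1,g2,gw=.0338,.02815,.0149
def res(v):
    x,y,yaw=v[:3]; z=.024
    P=[(-g1,-gw,z),(-g1,gw,z),(-g2,-gw,z),(-g2,gw,z),(g2,-gw,z),(g2,gw,z),(g1,-gw,z),(g1,gw,z),(-.05,.025,z),(.05,.025,z),(.05,-.025,z)]
    Z=[px(*a) for a in ((121,130),(250,130),(121,156),(250,156),(116,387),(242,386),(116,411),(240,410),(293,60),(275,468),(77,468))]
    return (project(w,world(x,y,yaw,P),o)-np.array(Z)).ravel()
f=least_squares(res,[.455,-.22,np.radians(-31)]); print(f.x[:2],np.degrees(f.x[2])); print((5*f.fun).round(1).reshape(-1,2).tolist())
go([f.x[0],f.x[1],.10],np.degrees(f.x[2])+90)
```

```text
[ 0.45524006 -0.22136805] -32.17104553932849
[[-2.2, -0.8], [0.7, -1.8], [-2.5, -2.1], [-0.2, -3.2], [-0.6, 1.5], [-0.7, 1.4], [-0.9, -0.1], [0.5, -0.2], [5.5, -4.1], [5.0, 4.7], [-4.7, 6.6]]
shift [158.8  43.6  17.5] cur yaw_y 57.29 xdown [ 5.e-04 -3.e-04 -1.e+00]
turn opts -0.54 or half-turn other
```

Emit:
{"op": "move_arm", "data": {"commands": [[-1,0,44,17,-0.5],[-1,80,44,17,-0.5],[-1,130,44,17,-0.5],[-1,170,44,17,-0.5],[-1,190,44,17,-0.5],[-1,190,44,17,-0.5]]}}

```text
time: 4.3
position: [0.4557, -0.221, 0.067]
tool_rot: [0.196, 0.679, -0.196, 0.68]
ft_force: [1.0, 0.1, -0.7]
grip_width: 0.0869
```

Run:
```python
from mag import *
o,w=shot('w4')
print(o['time'],o['position'])
x,y,yaw=.4552,-.2214,np.radians(-32.2)
im=cv2.cvtColor(w['image'],cv2.COLOR_RGB2BGR)
c,s=np.cos(yaw),np.sin(yaw)
for z,col in((.024,(0,255,0)),(0,(255,255,0))):
    P=np.array([[a*.05,b*.025] for a,b in ((1,1),(1,-1),(-1,-1),(-1,1))])
    q=project(w,np.c_[x+c*P[:,0]-s*P[:,1],y+s*P[:,0]+c*P[:,1],np.full(4,z)],o)
    cv2.polylines(im,[np.round(q*8).astype(int)],True,col,1,16,3)
cv2.imwrite('pics/f5.png',im[:,150:550])
go([x,y,.0275],57.8)
```

```text
4.3 [ 0.45570047 -0.22099272  0.0669593 ]
shift [36.7 -0.6  1.7] cur yaw_y 57.79 xdown [-0.0034  0.0028 -1.    ]
turn opts -0.01 or half-turn other
```

View pics/f5.png

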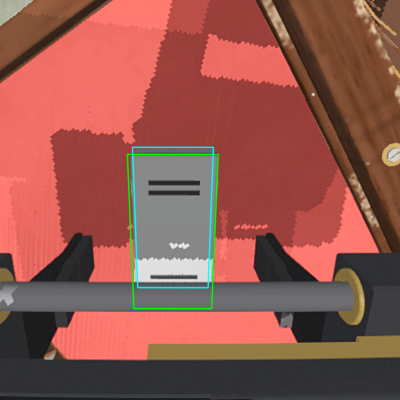

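Emit:
{"op": "move_arm", "data": {"commands": [[-1,25,0,0,0],[-1,38,0,0,0],[-1,38,0,0,0],[-1,38,0,0,0],[-1,38,0,0,0]]}}

```text
time: 4.77
position: [0.4561, -0.2225, 0.032]
tool_rot: [0.196, 0.678, -0.197, 0.681]
ft_force: [-0.0, 0.3, 1.1]
grip_width: 0.0866
```

Emit:
{"op": "move_arm", "data": {"commands": [[-1,5,0,0,0],[-1,5,0,0,0],[1,5,0,0,0],[1,5,0,0,0],[1,5,0,0,0],[1,5,0,0,0],[1,5,0,0,0],[1,5,0,0,0]], "newtons": 60}}

```text
time: 5.43
position: [0.4542, -0.2217, 0.0247]
tool_rot: [0.197, 0.679, -0.197, 0.679]
ft_force: [0.1, 0.2, 0.0]
grip_width: 0.0548
```

Emit:
{"op": "move_arm", "data": {"commands": [[1,0,0,0,0],[1,0,0,0,0],[1,0,0,0,0],[1,-20,0,0,0],[1,-40,0,0,0],[1,-60,0,0,0]]}}

```text
time: 5.93
position: [0.4537, -0.2213, 0.0849]
tool_rot: [0.197, 0.68, -0.197, 0.678]
ft_force: [0.7, 0.1, -0.3]
grip_width: 0.0494
```

Run:
```python
from h import *
o,w=shot('w5'); print(o['position'],o['ft_force'],o['grip_width'],frame(o)[0].round(4).tolist())
```

```text
[ 0.45368715 -0.22134895  0.08486327] [ 0.74120574  0.05554159 -0.349355  ] 0.04941486277547165 [[-0.0016, 0.535, 0.8449], [0.0012, 0.8449, -0.535], [-1.0, 0.0002, -0.002]]
```

View pics/w5.png

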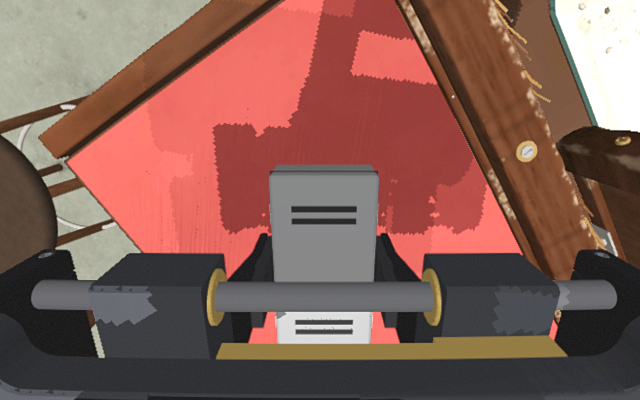

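Run:
```python
from mag import *
o,w=shot('w6'); 
import pickle; pickle.dump((o,w),open('w6.pkl','wb'))
cv2.imwrite('pics/f6.png',crop(w,265,155,385,345,3))
print(o['position'])
```

```text
[ 0.45545305 -0.22251706  0.08824221]
```

View pics/f6.png

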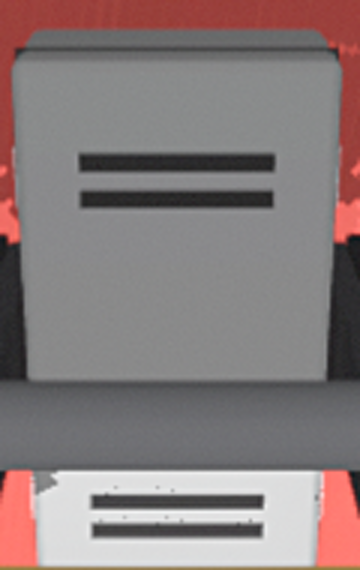

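```bash
cat > inhand.py <<'E'
from mag import *
from scipy.optimize import least_squares
g1,g2,gw=.0338,.02815,.0149
def fit(w,Z):
    T=np.array(w['tool_from_camera'])
    def pts(v,P):
        xl,yo,zo,pitch,yaw=v
        P=np.array(P,float) # (z along length, y)
        L=np.c_[np.zeros(len(P)),P[:,1],P[:,0]]
        Rm=R.from_euler('yx',[pitch,yaw]).as_matrix()
        return L@Rm.T+np.array([xl,yo,zo])
    def pr(X):
        X=(X-T[:3,3])@T[:3,:3]; return cv2.projectPoints(X,np.zeros(3),np.zeros(3),K(w),np.array(w['distortion']))[0].reshape(-1,2)
    P=[(-g1,-gw),(-g1,gw),(-g2,-gw),(-g2,gw),(g2,-gw),(g2,gw),(g1,-gw),(g1,gw)]
    f=least_squares(lambda v:(pr(pts(v,P))-Z).ravel(),[0.003,0,0,0,0])
    print('lid x,y,z mm',(f.x[:3]*1000).round(2),'pitch,yaw deg',np.degrees(f.x[3:]).round(2)); print('res',f.fun.round(1)); return f.x
E
python3 - <<'E'
from inhand import *
import pickle
o,w=pickle.load(open('w6.pkl','rb'))
px=lambda u,v:(np.array([u,v])+.5)/3-.5+np.array([265,155])
Z=np.array([px(*a) for a in ((79,162),(275,162),(80,199),(273,199),(91,501),(264,501),(91,530),(263,530))])
fit(w,Z)
E
```

```text
lid x,y,z mm [4.73 0.25 1.93] pitch,yaw deg [ 0.12 -0.11]
res [-0.   0.4 -0.1  0.4  0.  -0.4  0.2 -0.5 -0.2  0.4 -0.   0.4  0.1 -0.3
  0.  -0.3]
```

Emit:
{"op": "move_arm", "data": {"commands": [[1,-60,0,0,0],[1,-120,0,0,0],[1,-180,0,0,0],[1,-275,0,0,0],[1,-275,0,0,0],[1,-275,0,0,0],[1,-275,0,0,0],[1,-275,0,0,0]]}}

```text
time: 6.7
position: [0.4566, -0.2235, 0.3651]
tool_rot: [0.195, 0.675, -0.199, 0.683]
ft_force: [0.4, -1.0, -1.2]
grip_width: 0.0493
```

Run:
```python
from h import *
o=robot.get_obs();print(o['grip_width'])
go([0.4837,0.1707,0.355],78.4)
```

```text
0.04934991186270655
shift [   7.3  347.6 -188. ] cur yaw_y 57.67 xdown [ 0.0095 -0.0077 -0.9999]
turn opts -20.73 or half-turn other
```

Emit:
{"op": "move_arm", "data": {"commands": [[1,0,348,-188,-20.7],[1,0,348,-188,-20.7],[1,0,348,-188,-20.7],[1,0,348,-188,-20.7],[1,0,348,-188,-20.7],[1,0,348,-188,-20.7],[1,0,348,-188,-20.7],[1,0,348,-188,-20.7]]}}

```text
time: 7.37
position: [0.4761, 0.1128, 0.3575]
tool_rot: [0.072, 0.705, -0.072, 0.702]
ft_force: [1.9, -0.7, -0.5]
grip_width: 0.0495
```

Emit:
{"op": "move_arm", "data": {"commands": [[1,0,0,0,0],[1,0,0,0,0]]}}

```text
time: 7.53
position: [0.4761, 0.1129, 0.3576]
tool_rot: [0.07, 0.705, -0.07, 0.702]
ft_force: [-0.0, -0.3, -0.8]
grip_width: 0.0498
```

Run:
```python
from h import *
o=robot.get_obs();print(o['grip_width'],o['position'])
go([0.4837,0.1707,0.20],78.4)
```

```text
0.049770370318002 [0.47608675 0.11292024 0.35756   ]
shift [157.5  58.3  -3.3] cur yaw_y 78.66 xdown [-4.1e-03 -4.0e-04 -1.0e+00]
turn opts 0.26 or half-turn other
```

Emit:
{"op": "move_arm", "data": {"commands": [[1,0,58,-3,0.2],[1,0,58,-3,0.2],[1,40,58,-3,0.2],[1,80,58,-3,0.2],[1,120,58,-3,0.2],[1,155,58,-3,0.2],[1,155,58,-3,0.2],[1,155,58,-3,0.2]]}}

```text
time: 8.2
position: [0.4847, 0.1666, 0.2027]
tool_rot: [0.073, 0.706, -0.074, 0.701]
ft_force: [0.5, 0.3, -0.7]
grip_width: 0.0492
```

Emit:
{"op": "move_arm", "data": {"commands": [[1,0,0,0,0],[1,0,0,0,0]]}}

```text
time: 8.37
position: [0.488, 0.1678, 0.2069]
tool_rot: [0.074, 0.702, -0.073, 0.705]
ft_force: [0.3, -0.4, -0.7]
grip_width: 0.0494
```

Run:
```python
from mag import *
o,w=shot('w7');print(o['grip_width'],o['position'],o['ft_force'])
go([0.4837,0.1707,0.14],78.4,o)
draw_im=cv2.cvtColor(w['image'],cv2.COLOR_RGB2BGR); draw(draw_im,w,o,.4856,.1703,-11.6,1,(0,0))
cv2.imwrite('pics/f7.png',np.hstack([crop(w,240,90,400,340,2.4),cv2.resize(draw_im[90:340,240:400],None,fx=2.4,fy=2.4)]))
```

```text
0.04935034347840203 [0.48797751 0.16783631 0.20692045] [ 0.33574259 -0.40472057 -0.70899526]
shift [66.9  1.8 -5.1] cur yaw_y 78.1 xdown [ 4.9e-03  4.0e-04 -1.0e+00]
turn opts -0.3 or half-turn other
```

View pics/f7.png

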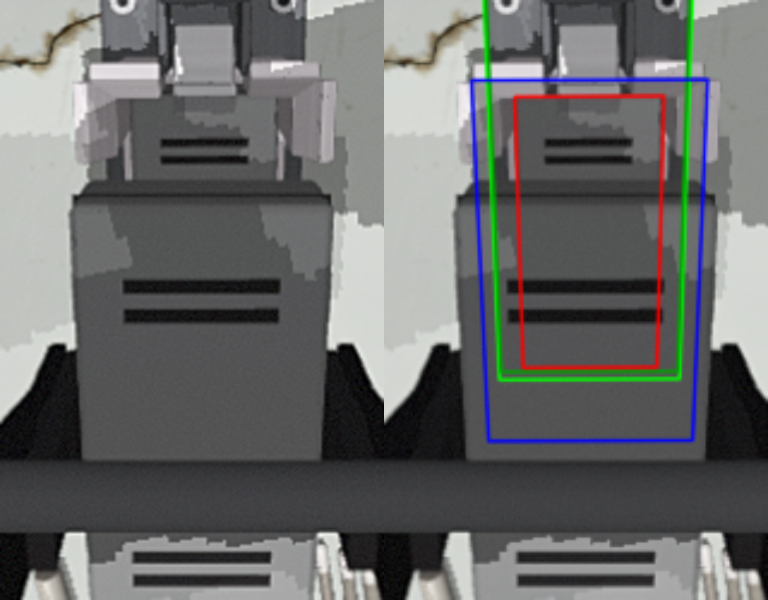

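Emit:
{"op": "move_arm", "data": {"commands": [[1,25,2,-4,-0.2],[1,45,2,-4,-0.2],[1,60,2,-4,-0.2],[1,60,2,-4,-0.2],[1,60,2,-4,-0.2],[1,60,2,-4,-0.2]]}}

```text
time: 8.92
position: [0.4839, 0.1712, 0.1465]
tool_rot: [0.072, 0.702, -0.071, 0.705]
ft_force: [0.3, -0.1, -0.2]
grip_width: 0.0494
```

Run:
```python
from mag import *
o,w=shot('w8');print(o['time'],o['grip_width'],o['position'],o['ft_force'])
go([0.4837,0.1707,0.115],78.4,o)
draw_im=cv2.cvtColor(w['image'],cv2.COLOR_RGB2BGR); draw(draw_im,w,o,.4856,.1703,-11.6,1,(0,0))
cv2.imwrite('pics/f8.png',np.hstack([crop(w,240,90,400,340,2.4),cv2.resize(draw_im[90:340,240:400],None,fx=2.4,fy=2.4)]))
for i in range(4):
  o,w=shot('x'); print(o['position'],frame(o)[0][:2,0].round(4))
```

```text
8.9167 0.04943210656593661 [0.4838975  0.17122466 0.14645474] [ 0.27972768 -0.14202868 -0.23909813]
shift [31.5 -0.6 -0.2] cur yaw_y 78.37 xdown [ 3.6e-03  4.0e-04 -1.0e+00]
turn opts -0.03 or half-turn other
[0.48393806 0.17124399 0.14650661] [0.0039 0.0005]
[0.48375763 0.17120095 0.14637845] [0.0036 0.0004]
[0.48354708 0.17116131 0.1461716 ] [0.0031 0.0003]
[0.48330122 0.17118304 0.14595583] [0.0026 0.0003]
```

View pics/f8.png

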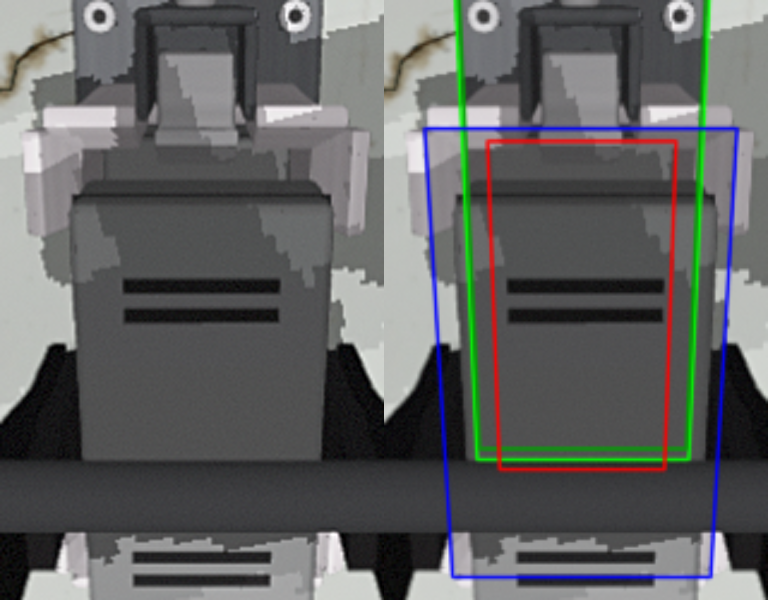

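Emit:
{"op": "move_arm", "data": {"commands": [[1,10,-0.7,0,0],[1,18,-0.7,0,0],[1,24,-0.7,0,0],[1,24,-0.7,0,0],[1,24,-0.7,0,0]]}}

```text
time: 9.58
position: [0.482, 0.1702, 0.1199]
tool_rot: [0.072, 0.704, -0.072, 0.703]
ft_force: [1.0, 0.9, -0.6]
grip_width: 0.0495
```

Emit:
{"op": "move_arm", "data": {"commands": [[1,2,0,0,0],[1,4,0,0,0],[1,6,0,0,0],[1,6,0,0,0]]}}

```text
time: 9.92
position: [0.4832, 0.1705, 0.1152]
tool_rot: [0.072, 0.703, -0.072, 0.704]
ft_force: [0.7, 0.5, 1.1]
grip_width: 0.0497
```

Run:
```python
from mag import *
o,w=shot('w9');s=robot.camera('scene')
print(o['time'],o['grip_width'],o['position'],o['ft_force'],o['moment'])
cv2.imwrite('pics/f9.png',np.hstack([crop(w,240,90,400,340,2.3),crop(s,195,140,295,284,4)[:575]]))
```

```text
9.9167 0.04967661352695958 [0.48315181 0.17050518 0.11523913] [0.69245793 0.47556494 1.14143609] [-0.01530511 -0.1006024  -0.02562967]
```

View pics/f9.png

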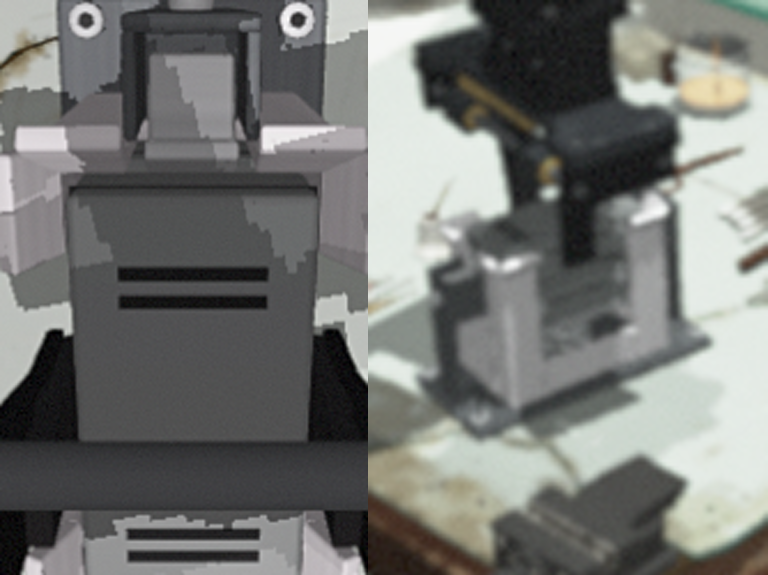

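Emit:
{"op": "move_arm", "data": {"commands": [[1,3,0,0,0],[1,6,0,0,0],[1,9,0,0,0],[1,12,0,0,0],[1,15,0,0,0],[1,18,0,0,0],[1,20,0,0,0],[1,20,0,0,0]]}}

```text
time: 10.68
position: [0.4836, 0.1704, 0.0948]
tool_rot: [0.072, 0.703, -0.072, 0.704]
ft_force: [2.3, 1.4, 2.6]
grip_width: 0.0497
```

Run:
```python
from mag import *
o,w=shot('w10');s=robot.camera('scene')
print(o['time'],o['grip_width'],o['position'],o['ft_force'],o['moment'])
cv2.imwrite('pics/f10.png',np.hstack([crop(w,240,90,400,340,2.3),crop(s,195,140,295,284,4)[:575]]))
```

```text
10.6833 0.04968631573063862 [0.48360054 0.1704421  0.09476272] [2.25288786 1.40486882 2.60925507] [ 0.04730451 -0.35249316  0.02896257]
```

View pics/f10.png

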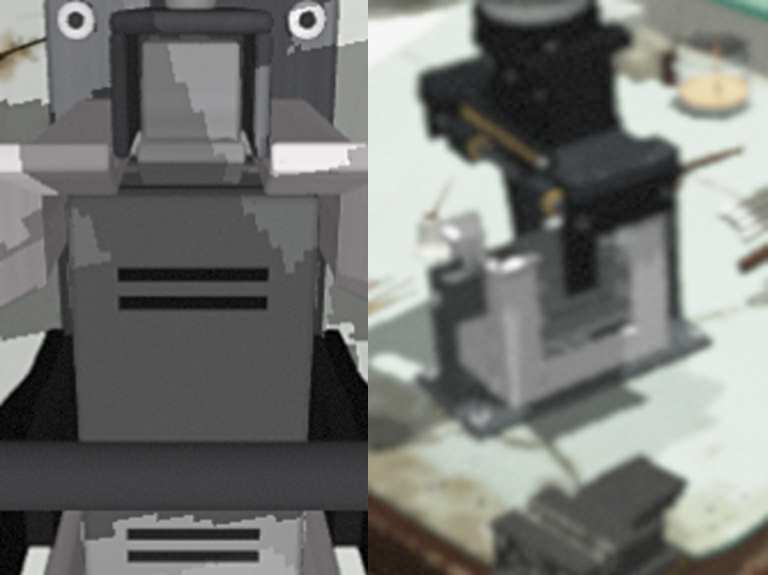

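Emit:
{"op": "move_arm", "data": {"commands": [[1,3,0,0,0],[1,6,0,0,0],[1,9,0,0,0],[1,12,0,0,0],[1,15,0,0,0],[1,17,0,0,0],[1,17,0,0,0]]}}

```text
time: 11.37
position: [0.4836, 0.1705, 0.0781]
tool_rot: [0.072, 0.703, -0.072, 0.704]
ft_force: [1.8, 0.5, 7.9]
grip_width: 0.0495
```

Run:
```python
from mag import *
o,w=shot('w11');s=robot.camera('scene')
print(o['time'],o['grip_width'],o['position'],o['ft_force'],o['moment'])
cv2.imwrite('pics/f11.png',np.hstack([crop(w,240,90,400,340,2.3),crop(s,195,140,295,284,4)[:575]]))
```

```text
11.3667 0.049464145215753735 [0.48355169 0.17045177 0.07813586] [1.76989311 0.45518175 7.88956236] [ 0.03907969 -0.36137035 -0.00617399]
```

View pics/f11.png

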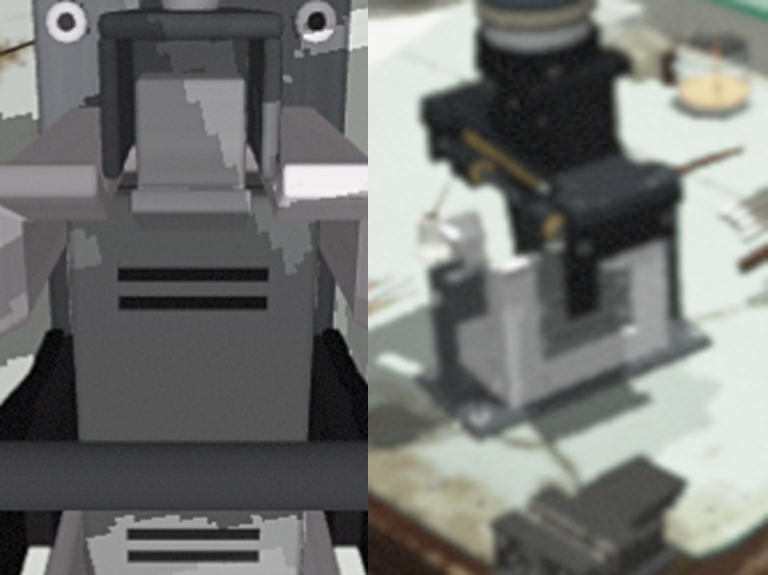

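Emit:
{"op": "move_arm", "data": {"commands": [[1,2,0,0,0],[1,4,0,0,0],[1,4,0,0,0],[1,4,0,0,0]]}}

```text
time: 11.8
position: [0.4835, 0.1704, 0.0755]
tool_rot: [0.072, 0.702, -0.071, 0.705]
ft_force: [0.8, -0.8, 16.3]
grip_width: 0.0492
```

Run:
```python
from mag import *
o,w=shot('w12')
print(o['time'],o['grip_width'],o['position'],o['ft_force'],o['moment'])
cv2.imwrite('pics/f12.png',crop(w,220,90,420,340,2.3))
```

```text
11.8 0.04924680900436934 [0.48352608 0.17044171 0.07548304] [ 0.79082752 -0.83220157 16.29754994] [-0.08457951 -0.04247139  0.02811105]
```

View pics/f12.png

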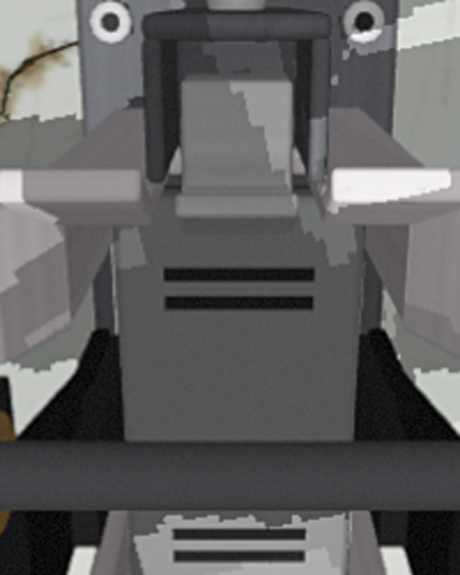

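Emit:
{"op": "move_arm", "data": {"commands": [[1,1,0,0,0],[1,2,0,0,0],[1,3,0,0,0],[1,3,0,0,0]]}}

```text
time: 12.18
position: [0.4836, 0.1705, 0.075]
tool_rot: [0.072, 0.702, -0.071, 0.705]
ft_force: [-3.0, -1.6, 36.3]
grip_width: 0.0494
```

Run:
```python
from mag import *
o,w=shot('w13');s=robot.camera('scene')
print(o['time'],o['grip_width'],o['position'],o['ft_force'],o['moment'])
cv2.imwrite('pics/f13.png',np.hstack([crop(w,240,90,400,340,2.3),crop(s,195,140,295,284,4)[:575]]))
```

```text
12.1833 0.04936977997065449 [0.48359766 0.17045601 0.07500261] [-3.0289455  -1.56194911 36.33130749] [-0.38577981  0.67545728  0.05759824]
```

View pics/f13.png

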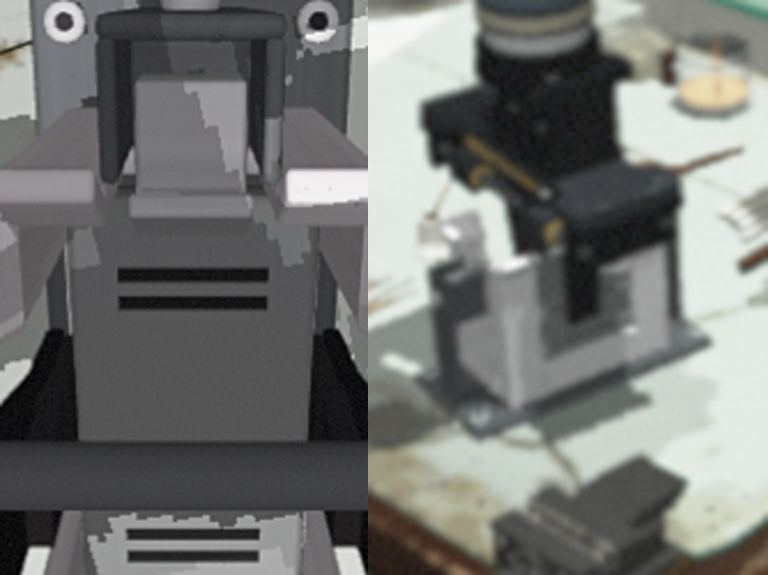

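Emit:
{"op": "move_arm", "data": {"commands": [[1,-2,0,0,0],[1,-4,0,0,0],[1,-4,0,0,0],[-1,-4,0,0,0],[-1,-4,0,0,0],[-1,-4,0,0,0],[-1,-4,0,0,0],[-1,-4,0,0,0]]}}

```text
time: 12.95
position: [0.4814, 0.1703, 0.0741]
tool_rot: [0.072, 0.704, -0.072, 0.703]
ft_force: [-1.1, -0.2, -0.9]
grip_width: 0.075
```

Emit:
{"op": "move_arm", "data": {"commands": [[-1,0,0,0,0],[-1,0,0,0,0],[-1,-20,0,0,0],[-1,-50,0,0,0],[-1,-90,0,0,0],[-1,-130,0,-30,0],[-1,-160,0,-50,0],[-1,-160,0,-50,0]]}}

```text
time: 13.62
position: [0.4316, 0.1814, 0.2395]
tool_rot: [0.072, 0.702, -0.071, 0.705]
ft_force: [-0.0, 0.2, 0.1]
grip_width: 0.0868
```

Run:
```python
from mag import *
o,w=shot('w14');s=robot.camera('scene')
print(o['time'],o['grip_width'],o['position'],o['ft_force'],o['moment'])
cv2.imwrite('pics/f14.png',np.hstack([crop(w,240,90,400,340,2.3),crop(s,195,140,295,284,4)[:575]]))
```

```text
13.6167 0.08682749720866237 [0.43156389 0.18144141 0.23952981] [-0.04464863  0.17305586  0.11139818] [ 0.02986256 -0.01771442  0.00626569]
```

View pics/f14.png

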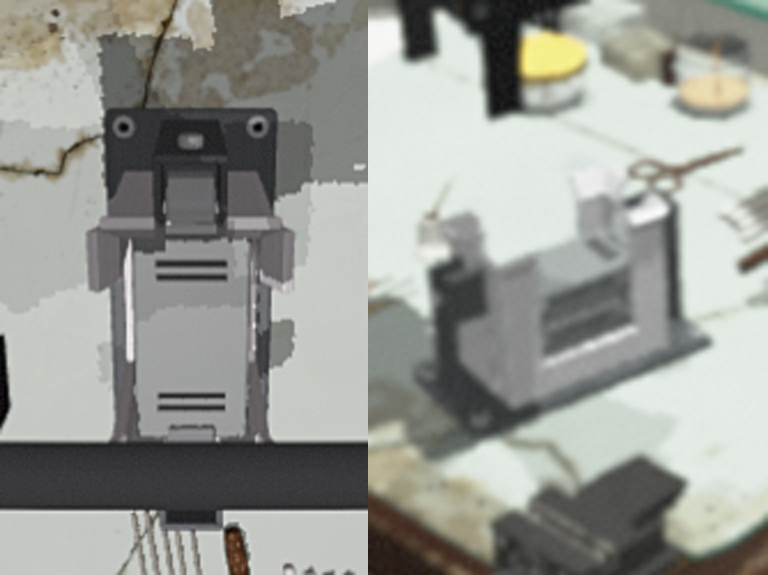

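Emit:
{"op": "move_arm", "data": {"commands": [[-1,-30,-20,3,0],[-1,-60,-20,3,0],[-1,-60,-20,3,0],[-1,-60,-20,3,0],[-1,-60,-20,3,0]]}}

```text
time: 14.13
position: [0.4321, 0.16, 0.2931]
tool_rot: [0.072, 0.704, -0.072, 0.702]
ft_force: [0.0, -1.0, -0.2]
grip_width: 0.0872
```

Run:
```python
from mag import *
import pickle
o,w=shot('w15'); pickle.dump((o,w),open('w15.pkl','wb'))
print(o['time'],o['position'],o['ft_force'])
a=crop(w,290,115,395,290,3.4); b=a.copy(); draw(b,w,o,.4856,.1703,-11.6,3.4,(290,115))
cv2.imwrite('pics/f15.png',np.hstack([a,b]))
t=robot.camera('top')
for n in ('tape_roll','cream_pot','driver_set'):
    for r in robot.regions_of(t,n)[:2]:
        bb=r['bbox']; print(n,r['p'],to_plane(t,[((bb[0]+bb[2])/2,(bb[1]+bb[3])/2)],0.01))
s=robot.camera('scene'); c=crop(s,195,170,295,260,6);  cv2.imwrite('pics/f16.png',c)
```

```text
14.1333 [0.43205901 0.16000716 0.29311775] [ 0.01323763 -0.97435284 -0.21752026]
tape_roll 0.95 [[ 0.64698806 -0.1815309   0.01      ]]
tape_roll 0.4 [[0.5477222  0.16349193 0.01      ]]
cream_pot 0.64 [[ 0.64825159 -0.32576447  0.01      ]]
cream_pot 0.29 [[0.55232516 0.16706197 0.01      ]]
```

View pics/f15.png

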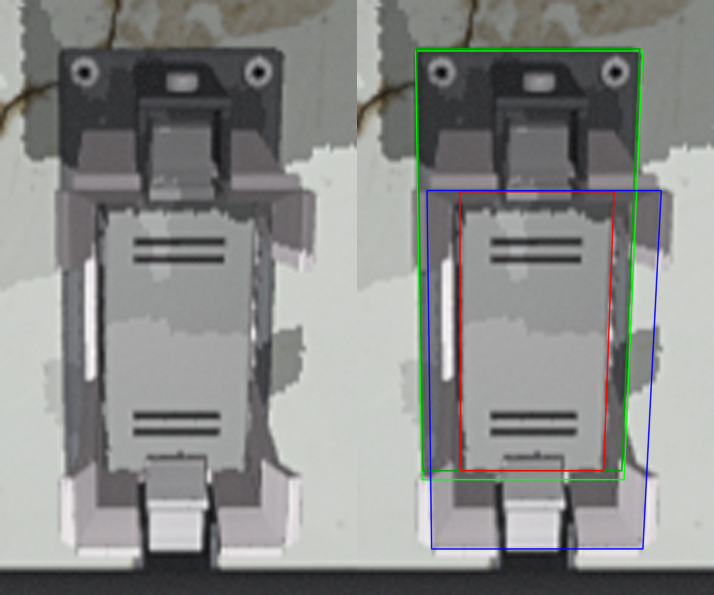

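View pics/f16.png

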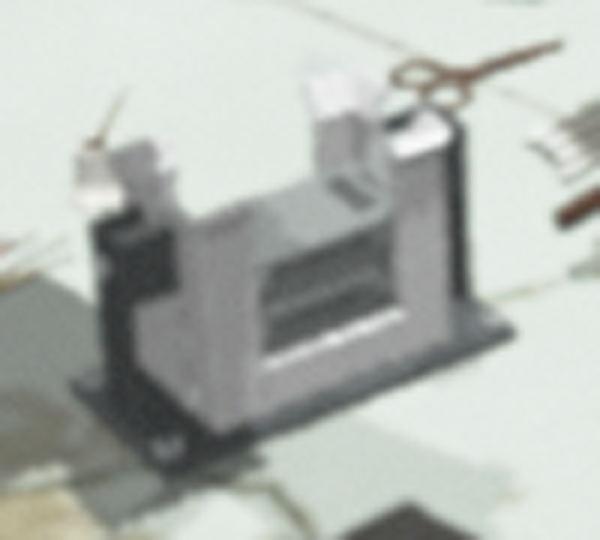

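Run:
```python
from h import *
o,w=shot('w16')
for r in robot.regions_of(w,'driver_set')[:2]:
    b=r['bbox']; print(r['p'],to_plane(w,[((b[0]+b[2])/2,(b[1]+b[3])/2)],.01,o))
s=robot.camera('scene')
for n in ('tape_roll','cream_pot'): print(n,[r['bbox'] for r in robot.regions_of(s,n)[:1]])
robot.hand_in()
```

```text
0.63 [[0.43075352 0.33423526 0.01      ]]
0.41 [[0.57813575 0.15377759 0.01      ]]
tape_roll [[372.4, 235.3, 411.4, 268.7]]
cream_pot [[442.6, 259.1, 459.2, 288.0]]
the job is handed in; nothing more can be done
```

The loose cassette is in the magazine on top of the first one, and the job was handed in at about 14 s of the 48 s allowed. I gripped it across its width, carried it over the side panel, lowered it lid up into the mouth and pressed it to the bottom stop. The wrist force read 36 N there. I then opened the gripper and withdrew clear of everything.

- **Latching:** The wrist picture afterwards matches the one taken before loading. The lid fits the model at 74 mm, centred and level to the eye, and both pawls lie over its ends. The scene picture shows two stacked cassettes in the side window. I judged the pawls and the lower cassette's height from the pictures, because the joint values cannot be read.
- **Bystanders:** The tape roll, cream pot and driver set were found within about 3 to 7 mm of their first positions. That is roughly the networks' scatter, and the robot never came near them. The driver set was not found in the last top view, so its final position comes from the wrist camera.
- **Small disagreements:** The press force read only 2.6 N part-way down, less than the 5 N stated. The in-hand fit put the lid about 2 to 3 mm lower against the tool than the height I gripped at. Neither affected the result.

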